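Feed the blade into the open guide of the magazine

TASK

Load the loose bright steel blade into the magazine: slide the shuttle across until the blade is in line with the one empty guide, then push the blade on edge out of the shuttle and into that guide until it is fully home against the guide's depth stop, with its red plunger pressed in. Do not lift the blade out of its groove, and stop pushing as soon as you feel the stop: the blade must not be forced (about 40 N is too much). Let go, and leave the other things on the bench where they are.

Things in the scene. Friction and masses are not known exactly. Their poses are not given: they have to be found in the camera images.
- magazine: Fixed dark base plate, 12 thick, 245 x 310. Origin on the bench in the plane of the guide mouths; +x = feeding direction, away from the robot; plate from x -105 to 140. Four guides 40 apart at y = -90, -50, -10, 30, from x = 0 to 115: one empty (which one changes), three filled by fixed dark blades, flush with the mouths, 102 above the bench.
- shuttle (a joint): Blue shuttle, 80 (x) x 50 (y), that slides along the magazine's y at x = -86 to -6; value (m) = how far it has gone towards +y from its start, -0.225 to 0.025; it starts near the magazine's +y end, at y = 75 to 110. About 4 N of friction; it stays where left. The blade stands in its groove, 7.6 wide along x, whose walls (22 wide over both) reach 60 above the bench.
- shuttle_exit (a point): Middle of the groove's floor at the shuttle's end facing the guides, 18 above the bench. Two orange ears, 28 long (x), 6 thick, 50 over their outer faces (y), stand on the shuttle's sides to 90 above the bench; their middle is 16 back (-x) from this point. Push them from outside or grip both together.
- guide_open: Empty guide: two upright fins, 75 above the bench, 8 apart, flaring to about 14 at the mouth. Origin 12 above the bench, mid-slot, at the mouth; +x runs into the slot (as the magazine's x). Floor 16.5 above the bench. A brass depth stop with a red plunger on its face is clamped in it: the plunger face is 50 to 70 inside the mouth, different every time, not measured: feel for it.
- plunger (a joint): Red sprung plunger on the depth stop: 0 out, 0.006 (m) fully pressed, where it is rigid; only about 0.5 N. It comes out again if the blade backs off.
- blade: Loose bright steel blade 120 long (x) x 6 thick (y) x 85 tall, about 0.4 kg, standing on its long edge in the shuttle's groove, top 103 above the bench. Origin: middle of its lower edge; +x towards the guides. It starts with its leading edge 6 to 12 short of the guide mouths' plane and its tail sticking out of the shuttle by over 35. Its drag is 2 to 8 N.
- blade_lead (a point): Foot of the blade's leading edge (60 ahead of its origin).
- blade_tail (a point): On the blade's tail edge (60 behind its origin), 65 above its foot (83 above the bench): where to push it, clear above the groove walls.
- oil_bottle: White plastic oil bottle with a red cap, 52 across, 130 tall; to be left alone.
- grease_tub: White screw-top tub, 80 across, 75 tall; to be left alone.
- brass_drift: Loose brass rod, 18 thick, 120 long, lying on the bench (origin at its underside); to be left alone.
- gauge_block: Steel block 60 x 35 x 30; to be left alone.
- screwdriver: Green-handled screwdriver lying on the bench; to be left alone.
- pin_tray: Yellow open tray 120 x 90 x 30; to be left alone.

How it is judged:
By the outcome, as a careful person would: the job done as asked, in the order asked, and still so for the second after the job is handed in, with the robot touching nothing.
It also fails if it takes over 64 s, if anything falls off the work surface, if the arm or the gripper's body presses on something with over 40 N, if the wrist force passes 120 N, or if a joint passes its speed limit or range.

ROBOT

A 6-joint arm with a two-finger parallel gripper is mounted at the origin on the work surface. World frame = base frame: x ahead of the robot, y to its left, z up, the work surface at z = 0. Lengths are in mm, angles in degrees, forces in N, time in s.
With the tool pointing down it reaches from about 300 to 850 mm from the base axis. Payload 4.2 kg.
Tool frame: the origin (TCP) lies between the finger pads; the fingertips stand 22 mm ahead of it and the grasp point (between the pads) lies 3 mm ahead of it (env.finger_overhang is the distance from the TCP to the fingertips, in mm); z points along the fingers, y is the line along which they close (so a half turn about z gives the same grasp; the last joint's range is limited). The gripper opens to 91 mm and grips with 3 to 60 N. Pads are 32 mm wide; open, the fingers measure 118 mm over their backs; the gripper's body (76 mm by 178 mm) begins 60 mm behind the grasp point.
Start: joints at [71.219, 18.312, 89.639, -0, 72.044, -1.146], TCP at [174.206, 547.993, 203.076] pointing down, gripper open.
Joint ranges: [-177.97, 177.97], [-48.28, 115.42], [12.27, 149.76], [-77.06, 257.06], [2.81, 150.46], [-146.56, 146.56]. Speed limits (degrees/s): [147.25, 147.25, 180, 180, 180, 180].

INTERFACE

Orientations are given as [roll, pitch, yaw] about the fixed x, y, z axes, in that order (R = Rz(yaw) Ry(pitch) Rx(roll)).
In Python, from workcell import state, cams, ticket, look_for, outline_of, env gives the robot as it stands.
- The arm moves only by the tool servo_tool, never from a script. Its argument "steps" is a list of rows, each a list of 3 entries, a list of its own where there are three numbers: the closure in counts, from 0 (fully open) to 255 (shut), then the shift along the tool's x, y, z in mm, then the turn, a rotation vector about the tool's x, y, z in rad. A call has exactly 10 rows; each row shifts and turns the commanded pose from where the row before left it, along the tool's axes as they then stand; what a row does not reach is not made up. A row lasts 1/10 s, in which the tool goes at most 50 mm and 8.59 degrees, less where a joint would pass 70% of its speed; a pose out of reach is approached as far as the arm can. A call with a gripper value outside its range is refused whole. The fingers move at their own pace and stop on an object; "squeeze" is the grip in N (left out, the last holds). Time passes only in rows, so rows that do not move let the fingers close, or fill a call up. It gives the time, the measured TCP pose, the force, the opening and the grip force at its end, in the units of the state.
- state(): the state, without advancing time (a new reading comes with each control period).
- cams.grab_frame(name): name is "scene" or "top" or "wrist"; returns a dict with "color" (480x640x3 uint8, red, green, blue), "z_map" (480x640 float32, mm along the optical axis (not along the pixel's ray), 0 where there is no reading), "fovy" (degrees; the focal length in pixels is half the picture's height over the tangent of half this angle, whatever the lens; pixels are square), "cx", "cy" (the principal point, pixels), "k1" (the pictures are not rectified: a ray, as slopes to the right and down, at radius r is drawn at 1 + k1 r^2 times it, then the intrinsics apply), "eye" and "rotation" of the camera in the world; the wrist camera has in their place "tool_from_camera" (4x4, takes a point from camera to tool coordinates, whose origin is the TCP and whose axes are the flange's). Camera axes: x right, y up, looking along -z (the intrinsics and any distortion apply to the point x, -y, -z); pixel columns grow to the right and rows downward; lengths in mm; the calibration is good to about 2 mm. A picture is of the moment at which its call begins: read the wrist's pose just before it.
- ticket.job_done(): hands the job in; it is judged then, once.
Trained networks look in a picture, given as the dict that the camera call returned (one of the last four; its "shot" number tells which), for a name from the list of things; names that differ only in an ending like _2 or _b are one class to them, and where a whole thing is asked for, a point or a joint stands for the part that bears it (a point fixed in the world has none). Each returns a list of dicts, best first, with "confidence" (0 to 1); they miss things now and then, are a little off and sometimes report something else, mostly with a low value. They report only what shows in the picture. A call takes as long as a camera call.
- look_for(picture, thing): "at" ([column, row] in pixels, amid what is visible of it).
- outline_of(picture, thing): "pixels" (480x640 bool, what is visible of it) and "at" ([column, row] in pixels, amid what is visible of it).
The state is a dict: "time_s": time; "qpos": joint angles; "qvel": joint speeds; "effort": joint torques, N m; "ee_pos": TCP position; "ee_rot": TCP orientation; "force": force on the tool from outside, world axes, zero at the start; "torque": the same for the moment, N m; "gripper_width": finger opening in mm; "gripper_force": force on a finger pad.
Only numpy, scipy, OpenCV 4.12 (cv2) and the standard library are available. Lean on these libraries where they do the work, as an engineer would, in place of code of your own. Each camera call takes 0.05 s, during which the arm holds its last target. There are 200 camera calls.

## Working session

There is one attempt and no reset: what is moved stays moved. The work goes in short steps, Python scripts to look and compute and a tool call to move; the robot and the scene stay as the last step left them, time stands still between calls to the robot, and variables do not carry over. Pictures are saved under pics/ and viewed, at most 10 in all, crops included, and the job is handed in when it is done.

Besides the shell and the picture viewer there is one more tool, called by a JSON object that holds its "method" and its "body", one argument or row to a line. servo_tool: Moves the arm, as the interface text tells. Its arguments: {"type":"object","properties":{"steps":{"type":"array","items":{"type":"array"}},"squeeze":{"type":"number"}},"required":["steps"]}

```bash
mkdir -p pics
cat > h.py <<'E'
import numpy as np, cv2
from workcell import state, cams, ticket, look_for, outline_of, env
from scipy.spatial.transform import Rotation as R
def grab(n):
    s=state(); p=cams.grab_frame(n); p=dict(p) if not isinstance(p,dict) else p
    if n=="wrist":
        T=np.eye(4); T[:3,3]=s["ee_pos"]; T[:3,:3]=R.from_euler("xyz",s["ee_rot"],degrees=True).as_matrix()
        M=T@np.array(p["tool_from_camera"])
    else:
        M=np.eye(4); M[:3,:3]=np.array(p["rotation"]).reshape(3,3); M[:3,3]=p["eye"]
    return p,M
def rays(p,uv):
    uv=np.atleast_2d(uv).astype(float); f=240/np.tan(np.radians(p["fovy"])/2)
    K=np.array([[f,0,p["cx"]],[0,f,p["cy"]],[0,0,1]])
    d=(uv-[p["cx"],p["cy"]])/f; u=d.copy()
    for _ in range(20): u=d/(1+p["k1"]*(u**2).sum(1,keepdims=True))
    return u
def cloud(p,M,uv):
    uv=np.atleast_2d(uv).astype(int); z=p["z_map"][uv[:,1],uv[:,0]]
    u=rays(p,uv); c=np.c_[u[:,0]*z,-u[:,1]*z,-z]; w=c@M[:3,:3].T+M[:3,3]
    return w[z>0]
def onplane(p,M,uv,h):
    u=rays(p,uv); d=np.c_[u[:,0],-u[:,1],-np.ones(len(u))]@M[:3,:3].T; o=M[:3,3]
    return o+d*((h-o[2])/d[:,2])[:,None]
def save(p,n): cv2.imwrite("pics/"+n,p["color"][:,:,::-1])
E
python3 - <<'E'
from h import *
s=state(); print({k:np.round(v,2) for k,v in s.items()})
for n in("top","scene"):
    p,M=grab(n); save(p,n+"0.png"); print(n,p["fovy"],p["k1"],np.round(M,2).tolist())
    for t in("magazine","shuttle","blade","guide_open","shuttle_exit","blade_tail","blade_lead","plunger"):
        for r in look_for(p,t)[:2]:
            print(t,np.round(r["at"]),round(r["confidence"],2),np.round(cloud(p,M,[r["at"]])).tolist())
E
```

```text
{'time_s': np.float64(0.0), 'qpos': array([71.22, 18.35, 89.71, -0.  , 72.04, -1.14]), 'qvel': array([ 0.06,  0.  , -0.02,  0.02, -0.03,  0.06]), 'effort': array([  0.  , -41.25, -23.2 ,   0.07,   0.05,  -0.  ]), 'ee_pos': array([174.04, 547.47, 202.23]), 'ee_rot': array([-179.9 ,    0.  ,  162.36]), 'force': array([ 0.38, -0.61,  1.05]), 'torque': array([ 0.01, -0.01, -0.02]), 'gripper_force': np.float64(0.0), 'gripper_width': np.float64(91.16)}Traceback (most recent call last):
  File "<stdin>", line 4, in <module>
  File "h.py", line 10, in grab
    M=np.eye(4); M[:3,:3]=np.array(p["rotation"]).reshape(3,3); M[:3,3]=p["eye"]
                          ~~~~~~~~~~~~~~~~~~~~~~~~~~~~~~~^^^^^
ValueError: cannot reshape array of size 3 into shape (3,3)
```

```bash
sed -i 's/np.array(p\["rotation"\]).reshape(3,3)/R.from_euler("xyz",p["rotation"],degrees=True).as_matrix()/' h.py
python3 - <<'E'
from h import *
for n in("top","scene"):
    p,M=grab(n); save(p,n+"0.png"); print(n,p["fovy"],p["k1"],p["rotation"],p["eye"])
    for t in("magazine","shuttle","blade","guide_open","shuttle_exit","blade_tail","blade_lead","plunger"):
        for r in look_for(p,t)[:2]:
            print(t,np.round(r["at"]),round(r["confidence"],2),np.round(cloud(p,M,[r["at"]])).tolist())
E
```

```text
top 53.06800830078579 0.006698324339109058 [  5.14441427  -0.64241095 -90.46537286] [ 419.71092118  -11.5917774  1346.65204683]
magazine [343. 203.] 0.61 [[627.0, -89.0, 14.0]]
magazine [473. 259.] 0.51 [[467.0, -440.0, 30.0]]
shuttle [311. 223.] 0.56 [[569.0, 1.0, 15.0]]
blade [311. 247.] 0.44 [[496.0, 4.0, 104.0]]
guide_open [348. 184.] 0.85 [[667.0, -99.0, 73.0]]
shuttle_exit [310. 223.] 0.62 [[562.0, 3.0, 102.0]]
shuttle_exit [103. 240.] 0.23 [[521.0, 550.0, 72.0]]
blade_tail [309. 222.] 0.55 [[566.0, 9.0, 60.0]]
blade_lead [168. 267.] 0.72 [[449.0, 396.0, 22.0]]
blade_lead [311. 242.] 0.54 [[516.0, 1.0, 52.0]]
scene 48.6910869757128 -0.12458374559042416 [ 50.2790963   -0.81278364 117.32935155] [1706.22636091  579.69265552 1159.71345132]
magazine [296. 283.] 0.93 [[661.0, -22.0, 9.0]]
shuttle [318. 262.] 0.78 [[592.0, 16.0, 64.0]]
guide_open [269. 264.] 0.88 [[693.0, -101.0, 85.0]]
guide_open [317. 263.] 0.15 [[589.0, 14.0, 53.0]]
shuttle_exit [318. 264.] 0.95 [[586.0, 16.0, 51.0]]
blade_tail [322. 248.] 0.54 [[537.0, 5.0, 72.0]]
blade_lead [321. 246.] 0.51 [[547.0, 6.0, 88.0]]
blade_lead [442. 320.] 0.51 [[665.0, 440.0, 78.0]]
```

View pics/top0.png

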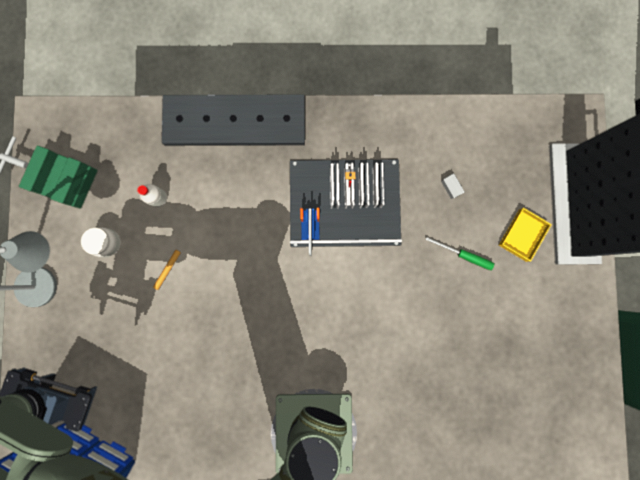

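View pics/scene0.png

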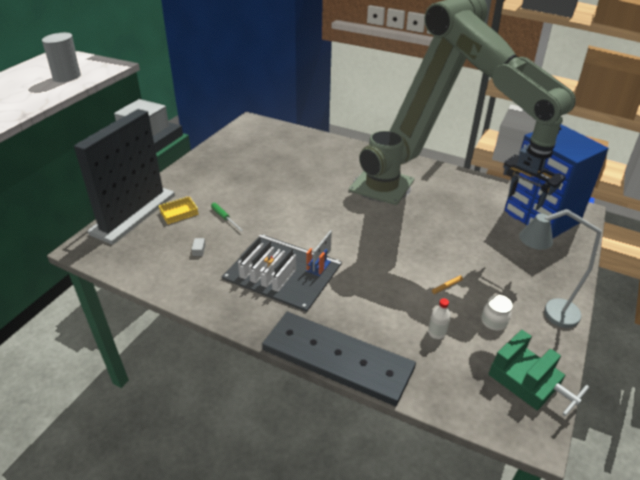

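The top view shows the plate at columns 290–400, rows 158–245. The shuttle's orange ears are at (303/318, 212) and the blade runs along column 311. The brass stop with its red plunger is at (350,175), so the empty guide is the second from the left (y = -10). The scene view agrees. I'll move above it for a wrist view.

{"method": "servo_tool", "body": {
  "steps": [
    [0,[0,0,-50],[0,0,-0.1025]],
    [0,[0,0,-50],[0,0,-0.1025]],
    [0,[0,0,-50],[0,0,-0.1025]],
    [0,[-20,-45,0],[0,0,0]],
    [0,[-20,-45,0],[0,0,0]],
    [0,[-20,-45,0],[0,0,0]],
    [0,[-20,-45,0],[0,0,0]],
    [0,[-20,-45,0],[0,0,0]],
    [0,[-20,-45,0],[0,0,0]],
    [0,[-20,-45,0],[0,0,0]]
  ]
}}

```text
time_s: 1.95
ee_pos: [314.4, 231.1, 353.3]
ee_rot: [180.0, 0.1, -180.0]
force: [1.5, 0.9, -0.2]
gripper_width: 91.0
gripper_force: 0.0
```

Run:
```python
from h import *
p,M=grab("wrist"); print(p["fovy"],p["k1"],np.round(p["tool_from_camera"],3).tolist()); s=state(); print(s["ee_pos"],s["ee_rot"],s["force"])
```

```text
68.41061790976406 -0.05297553734520937 [[0.0, 0.972, 0.237, 66.21], [1.0, -0.0, 0.0, -0.282], [0.0, 0.237, -0.972, -180.974], [0.0, 0.0, 0.0, 1.0]]
[316.99438764 224.41860008 353.54881183] [-179.64609773    0.23500038  179.57956482] [-0.36691387 -3.84659984  0.01722117]
```

{"method": "servo_tool", "body": {
  "steps": [
    [0,[-24,-27,4],[0,0,0]],
    [0,[-24,-27,4],[0,0,0]],
    [0,[-24,-27,4],[0,0,0]],
    [0,[-24,-27,4],[0,0,0]],
    [0,[-24,-27,4],[0,0,0]],
    [0,[-24,-27,4],[0,0,0]],
    [0,[-24,-27,4],[0,0,0]],
    [0,[-24,-27,4],[0,0,0]],
    [0,[-24,-27,4],[0,0,0]],
    [0,[0,0,0],[0,0,0]]
  ]
}}

```text
time_s: 3.0
ee_pos: [532.1, -12.7, 315.4]
ee_rot: [-179.9, -0.1, 179.8]
force: [-0.3, 0.5, -0.7]
gripper_width: 90.9
gripper_force: 0.0
```

Run:
```python
from h import *
s=state(); print(s["ee_pos"],s["ee_rot"],s["force"])
p,M=grab("wrist"); save(p,"w1.png"); np.savez("w1.npz",M=M,**{k:p[k] for k in("color","z_map","fovy","cx","cy","k1")})
for t in("magazine","shuttle","blade","guide_open","shuttle_exit","blade_tail","blade_lead","plunger"):
    for r in look_for(p,t)[:2]:
        print(t,np.round(r["at"]),round(r["confidence"],2),np.round(cloud(p,M,[r["at"]])).tolist())
```

```text
[532.06943396 -12.72624205 315.36692339] [-1.79936579e+02 -7.89976834e-02  1.79770023e+02] [-0.2867739   0.51553212 -0.67965875]
magazine [264. 238.] 0.94 [[577.0, -85.0, 12.0]]
shuttle [328. 236.] 0.58 [[567.0, 2.0, 50.0]]
blade [332. 217.] 0.71 [[533.0, 5.0, 102.0]]
guide_open [251. 291.] 0.69 [[633.0, -96.0, 73.0]]
shuttle_exit [324. 233.] 0.63 [[560.0, -3.0, 60.0]]
blade_tail [329. 214.] 0.73 [[530.0, 3.0, 102.0]]
blade_lead [329. 217.] 0.82 [[536.0, 2.0, 87.0]]
plunger [324. 235.] 0.68 [[563.0, -3.0, 58.0]]
```

View pics/w1.png

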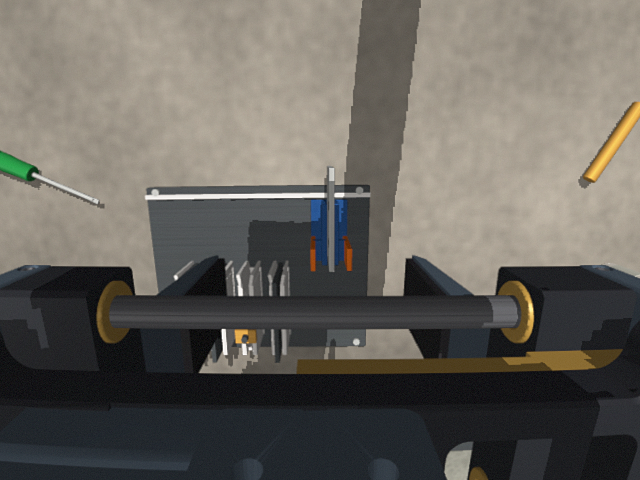

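The wrist view is upside down, with +x pointing down in the picture. It shows the shuttle at (330,235), and the gripper body hides the guides below row 265. I'll move forward and lower to see the guides and shuttle together.

{"method": "servo_tool", "body": {
  "steps": [
    [0,[-24,-8,15],[0,0,0]],
    [0,[-24,-8,15],[0,0,0]],
    [0,[-24,-8,15],[0,0,0]],
    [0,[-24,-8,15],[0,0,0]],
    [0,[-24,-8,15],[0,0,0]],
    [0,[0,0,0],[0,0,0]],
    [0,[0,0,0],[0,0,0]],
    [0,[0,0,0],[0,0,0]],
    [0,[0,0,0],[0,0,0]],
    [0,[0,0,0],[0,0,0]]
  ]
}}

```text
time_s: 4.45
ee_pos: [649.7, -49.8, 243.3]
ee_rot: [-180.0, 0.1, -180.0]
force: [0.5, -0.5, -0.3]
gripper_width: 91.3
gripper_force: 0.0
```

Run:
```python
from h import *
s=state(); print(s["ee_pos"],s["ee_rot"],s["force"])
p,M=grab("wrist"); np.savez("w2.npz",M=M,**{k:p[k] for k in("color","z_map","fovy","cx","cy","k1")})
im=p["color"][0:300,120:480,::-1]; cv2.imwrite("pics/w2.png",cv2.resize(im,None,fx=2,fy=2,interpolation=cv2.INTER_CUBIC))
for t in("magazine","shuttle","blade","guide_open","shuttle_exit","blade_tail","blade_lead","plunger"):
    for r in look_for(p,t)[:2]:
        print(t,np.round(r["at"]),round(r["confidence"],2),np.round(cloud(p,M,[r["at"]])).tolist())
```

```text
[649.71457502 -49.84966716 243.27504974] [-1.79996930e+02  9.69599551e-02 -1.79995918e+02] [ 0.50619993 -0.45886558 -0.26641741]
magazine [288. 166.] 0.87 [[595.0, -82.0, 11.0]]
magazine [376.  96.] 0.21 [[531.0, 3.0, 94.0]]
shuttle [359. 144.] 0.69 [[571.0, -5.0, 53.0]]
blade [376.  96.] 0.75 [[532.0, 3.0, 95.0]]
blade [363. 145.] 0.51 [[573.0, -3.0, 60.0]]
shuttle_exit [362. 140.] 0.74 [[568.0, -4.0, 60.0]]
blade_tail [374.  94.] 0.58 [[529.0, 3.0, 89.0]]
blade_lead [375.  98.] 0.66 [[534.0, 3.0, 95.0]]
plunger [264. 243.] 0.47 [[670.0, -102.0, 74.0]]
```

View pics/w2.png

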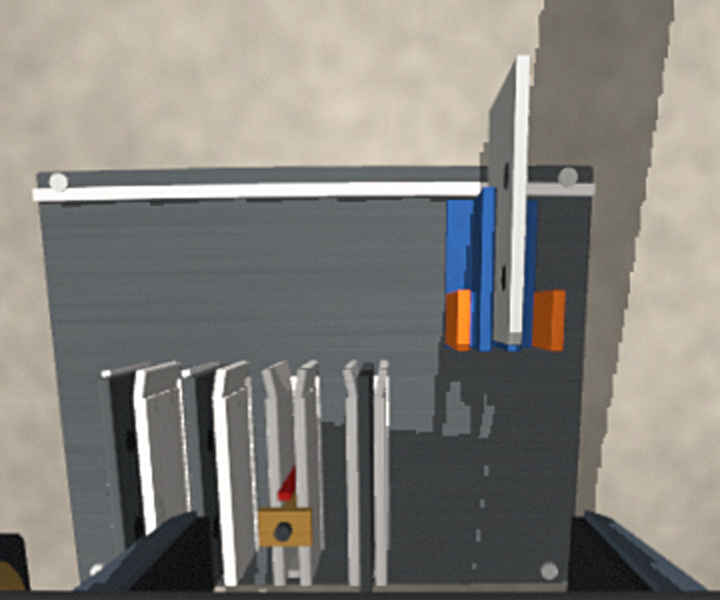

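The view shows the blade top strip from crop (522,57) to (514,343). The empty guide's fins are at about columns 275 and 305, with the red plunger at (288,485) and the brass stop at (285,527). I'll measure these by height bands.

Run:
```python
from h import *
d=np.load("w2.npz"); p={k:d[k] for k in d.files}; M=d["M"]
v,u=np.mgrid[0:290,130:480]; uv=np.c_[u.ravel(),v.ravel()]
z=p["z_map"][uv[:,1],uv[:,0]]; uv=uv[z>0]; w=cloud(p,M,uv); c=p["color"][uv[:,1],uv[:,0]].astype(int)
def line(m,name):
    q=w[m]; 
    # centre y per x-bin
    xs=[];ys=[];ws=[]
    for a in np.arange(q[:,0].min(),q[:,0].max(),4):
        k=q[(q[:,0]>=a)&(q[:,0]<a+4)]
        if len(k)>1: xs.append(a+2); ys.append((k[:,1].min()+k[:,1].max())/2); ws.append(np.ptp(k[:,1]))
    f=np.polyfit(xs,ys,1); print(name,"n",m.sum(),"x",q[:,0].min().round(1),q[:,0].max().round(1),"z",np.median(q[:,2]).round(1),"yaw",np.degrees(np.arctan(f[0])).round(2),"y@600",np.polyval(f,600).round(1),"w",np.median(ws).round(1), "res",np.std(np.array(ys)-np.polyval(f,xs)).round(2)); return f
b=(w[:,2]>98)&(w[:,2]<110)&(w[:,1]>-30)&(w[:,1]<40)
line(b,"blade")
f=(w[:,2]>71)&(w[:,2]<79)&(w[:,0]>615)
h,e=np.histogram(w[f][:,1],bins=np.arange(-200,0,2)); print([(int(a),int(n)) for a,n in zip(e,h) if n>3])
o=(c[:,0]>180)&(c[:,1]<120)&(c[:,2]<60)&(w[:,2]>30); 
for n,m in(("earL",o&(w[:,1]<0)&(w[:,0]<615)&(w[:,2]>86)),("earR",o&(w[:,1]>=0)&(w[:,2]>86))):
    q=w[m]; print(n,len(q),np.round(np.percentile(q,[1,50,99],axis=0),1).tolist())
r=(c[:,0]>140)&(c[:,1]<60)&(c[:,2]<70)&(w[:,0]>615); q=w[r]; print("red",len(q)); print(np.round(np.c_[uv[r],q][::max(1,len(q)//25)],0).tolist())
br=(c[:,0]>150)&(c[:,1]>90)&(c[:,1]<170)&(c[:,2]<90)&(w[:,0]>630); q=w[br];print("brass",np.round(np.percentile(q,[2,50,98],axis=0),1).tolist())
# mouths: min x of fins, white rail, 
dk=(w[:,2]>85)&(w[:,0]>600)&(w[:,1]<-50); q=w[dk]; 
for a in range(-200,-50,40): pass
h,e=np.histogram(q[:,1],bins=np.arange(-200,0,2)); print("top102",[(int(a),int(n),float(q[(q[:,1]>=a)&(q[:,1]<a+2)][:,0].min().round(1))) for a,n in zip(e,h) if n>3])
rail=(c.min(1)>210)&(w[:,2]<30)&(w[:,0]<560)&(w[:,1]<-25); line2=w[rail]; g=np.polyfit(line2[:,1],line2[:,0],1); print("rail yaw",-np.degrees(np.arctan(g[0])), np.polyval(g,-60))
```

```text
blade n 1077 x 478.7 597.3 z 102.1 yaw 0.43 y@600 5.7 w 5.8 res 0.22
[(-182, 52), (-180, 196), (-178, 140), (-176, 151), (-174, 180), (-172, 4), (-140, 206), (-138, 154), (-136, 195), (-134, 204), (-132, 35), (-114, 51), (-112, 158), (-110, 151), (-108, 122), (-106, 6), (-104, 7), (-102, 4), (-100, 58), (-98, 155), (-96, 164), (-94, 123), (-74, 55), (-72, 188), (-70, 200), (-68, 105), (-60, 108), (-58, 200), (-56, 210), (-54, 96)]
earL 21 [[592.6, -19.3, 87.6], [598.8, -17.5, 88.9], [600.7, -14.5, 90.7]]
earR 108 [[575.0, 25.2, 87.5], [586.7, 26.9, 89.3], [600.5, 29.3, 90.5]]
red 17
[[259.0, 246.0, 670.0, -105.0, 92.0], [259.0, 247.0, 671.0, -105.0, 91.0], [260.0, 247.0, 670.0, -104.0, 93.0], [261.0, 247.0, 671.0, -103.0, 92.0], [262.0, 247.0, 671.0, -102.0, 91.0], [263.0, 247.0, 670.0, -101.0, 93.0], [264.0, 247.0, 671.0, -100.0, 92.0], [260.0, 248.0, 672.0, -104.0, 91.0], [261.0, 248.0, 671.0, -103.0, 92.0], [262.0, 248.0, 672.0, -102.0, 92.0], [263.0, 248.0, 672.0, -101.0, 90.0], [264.0, 248.0, 672.0, -100.0, 91.0], [260.0, 249.0, 673.0, -104.0, 92.0], [261.0, 249.0, 673.0, -103.0, 91.0], [262.0, 249.0, 673.0, -102.0, 91.0], [263.0, 249.0, 673.0, -101.0, 92.0], [264.0, 249.0, 672.0, -100.0, 92.0]]
brass [[679.1, -114.5, 92.0], [686.2, -100.8, 93.5], [695.8, -90.2, 94.8]]
top102 [(-186, 86, 613.2), (-184, 197, 612.3), (-182, 297, 612.4), (-180, 461, 612.5), (-146, 72, 612.4), (-144, 145, 612.4), (-142, 162, 612.3), (-140, 426, 612.6), (-116, 34, 678.7), (-114, 39, 678.6), (-112, 41, 678.4), (-110, 40, 678.5), (-108, 60, 631.7), (-106, 156, 631.3), (-104, 195, 631.5), (-102, 213, 631.5), (-100, 393, 612.0), (-98, 235, 633.0), (-96, 465, 633.3), (-94, 39, 678.5), (-92, 40, 678.7), (-90, 20, 678.8), (-66, 180, 612.1), (-64, 227, 612.1), (-62, 220, 612.3), (-60, 75, 640.2)]
rail yaw 0.08418297891043984 518.0765816974475
```

Run:
```python
from h import *
d=np.load("w2.npz"); p={k:d[k] for k in d.files}; M=d["M"]
v,u=np.mgrid[0:290,130:480]; uv=np.c_[u.ravel(),v.ravel()]
z=p["z_map"][uv[:,1],uv[:,0]]; uv=uv[z>0]; w=cloud(p,M,uv); c=p["color"][uv[:,1],uv[:,0]].astype(int)
def fit(m,name,x0=650):
    q=w[m]; X=[];L=[];H=[]
    for a in np.arange(q[:,0].min(),q[:,0].max(),3):
        k=q[(q[:,0]>=a)&(q[:,0]<a+3)][:,1]
        if len(k)>1: X.append(a+1.5);L.append(k.min());H.append(k.max())
    X=np.array(X)-x0; C=(np.array(L)+H)/2; f=np.polyfit(X,C,1); k=abs(C-np.polyval(f,X))<1; f=np.polyfit(X[k],C[k],1)
    print(name,"x",q[:,0].min().round(1),q[:,0].max().round(1),"y@%d"%x0,f[1].round(2),"yaw",np.degrees(f[0]).round(2),"w",np.median(np.array(H)-L).round(1),"n",len(q))
st=(w[:,2]>72.5)&(w[:,2]<78)&(w[:,0]>630)&(w[:,0]<676)
for a,b,n in((-76,-66,"g30 L"),(-62,-50,"g30 R"),(-116,-105,"open L"),(-103.,-92,"open R"),(-141,-129,"g-50 R"),(-183,-170,"g-90 R")):
    fit(st&(w[:,1]>a)&(w[:,1]<b),n)
t=(w[:,2]>99.5)&(w[:,2]<106)&(w[:,0]>606)
for a,b,n in((-70,-58,"b30"),(-150,-138,"b-50"),(-190,-178,"b-90")): fit(t&(w[:,1]>a)&(w[:,1]<b),n)
fit((w[:,2]>100)&(w[:,2]<106)&(w[:,1]>-30)&(w[:,1]<40),"blade",560)
bl=(w[:,2]>54)&(w[:,2]<64)&(w[:,0]<612)&(w[:,1]>-30)&(w[:,1]<40); h,e=np.histogram(w[bl][:,1],bins=np.arange(-20,25,1)); print("walls",[(int(a),int(n)) for a,n in zip(e,h)])
bx=(abs(w[:,1]+103.5)<3.5)&(w[:,0]>612)&(w[:,0]<684)
for a in range(612,684,4):
    k=w[bx&(w[:,0]>=a)&(w[:,0]<a+4)]; cc=c[bx&(w[:,0]>=a)&(w[:,0]<a+4)]; print(a,len(k),np.round(np.percentile(k[:,2],[5,50,95])) if len(k) else "",np.median(cc,axis=0) if len(k) else "")
R0=(c[:,0]>c[:,1]+60)&(c[:,1]<70)&(w[:,0]>612); print(np.round(np.percentile(w[R0],[2,50,98],axis=0)),np.percentile(uv[R0],[2,50,98],axis=0))
```

```text
g30 L x 630.0 675.9 y@650 -69.82 yaw 0.06 w 5.1 n 248
g30 R x 630.0 675.9 y@650 -55.59 yaw -0.18 w 5.1 n 263
open L x 630.0 675.9 y@650 -109.72 yaw -0.23 w 5.2 n 264
open R x 630.0 676.0 y@650 -95.58 yaw -0.21 w 5.2 n 272
g-50 R x 630.6 676.0 y@650 -135.73 yaw -0.57 w 7.1 n 318
g-90 R x 630.5 675.9 y@650 -176.2 yaw 0.49 w 7.7 n 367
b30 x 612.6 711.0 y@650 -62.71 yaw 0.45 w 4.9 n 625
b-50 x 612.4 678.4 y@650 -141.89 yaw 0.25 w 5.8 n 440
b-90 x 612.3 699.2 y@650 -182.04 yaw -0.37 w 5.5 n 528
blade x 478.7 597.3 y@560 5.45 yaw 0.42 w 5.5 n 1016
walls [(-20, 22), (-19, 0), (-18, 0), (-17, 0), (-16, 0), (-15, 0), (-14, 0), (-13, 0), (-12, 0), (-11, 0), (-10, 0), (-9, 0), (-8, 0), (-7, 0), (-6, 69), (-5, 90), (-4, 80), (-3, 87), (-2, 83), (-1, 86), (0, 79), (1, 89), (2, 147), (3, 2), (4, 0), (5, 0), (6, 0), (7, 0), (8, 0), (9, 4), (10, 5), (11, 2), (12, 5), (13, 3), (14, 5), (15, 3), (16, 3), (17, 0), (18, 0), (19, 0), (20, 0), (21, 0), (22, 0), (23, 0)]
612 14 [10. 11. 12.] [ 96.  100.5 103. ]
616 9 [11. 12. 12.] [ 94. 100. 101.]
620 8 [14. 15. 16.] [253.  251.  247.5]
624 11 [16. 38. 72.] [123. 120. 118.]
628 119 [ 38. 296. 301.] [64. 73. 82.]
632 345 [259. 281. 299.] [42. 47. 53.]
636 16 [17. 48. 69.] [98. 96. 94.]
640 22 [25. 50. 70.] [99.  98.  95.5]
644 29 [18. 49. 71.] [98. 95. 94.]
648 24 [21. 51. 73.] [98.5 96.  94.5]
652 29 [20. 51. 74.] [98. 96. 95.]
656 27 [22. 53. 74.] [99. 97. 95.]
660 27 [23. 49. 73.] [99. 95. 94.]
664 27 [23. 49. 70.] [98. 97. 95.]
668 96 [32. 68. 92.] [102.   32.   29.5]
672 7 [90. 91. 92.] [161.  40.  33.]
676 26 [73. 92. 94.] [123.   92.   50.5]
680 74 [ 52.  84. 100.] [104.  80.  52.]
[[ 669. -105.   45.]
 [ 670. -103.   83.]
 [ 678. -100.   92.]] [[259.   235.44]
 [264.   244.  ]
 [266.   249.56]]
```

Magazine yaw is about 0 and the mouth plane is at x≈612. The open guide's centre is y≈-102.7, the shuttle centre is y≈5.2, and the plunger face is at x≈669. Next I grip both ears.

{"method": "servo_tool", "body": {
  "steps": [
    [0,[15,13.75,15],[0,0,0]],
    [0,[15,13.75,15],[0,0,0]],
    [0,[15,13.75,15],[0,0,0]],
    [0,[15,13.75,15],[0,0,0]],
    [0,[0,0,22],[0,0,0]],
    [0,[0,0,22],[0,0,0]],
    [0,[0,0,22],[0,0,0]],
    [0,[0,0,22],[0,0,0]],
    [0,[0,0,0],[0,0,0]],
    [0,[0,0,0],[0,0,0]]
  ]
}}

```text
time_s: 5.9
ee_pos: [590.3, 4.9, 94.3]
ee_rot: [180.0, -0.0, 180.0]
force: [0.3, 0.1, 0.5]
gripper_width: 91.5
gripper_force: 0.0
```

{"method": "servo_tool", "body": {
  "steps": [
    [255,[0,0,0],[0,0,0]],
    [255,[0,0,0],[0,0,0]],
    [255,[0,0,0],[0,0,0]],
    [255,[0,0,0],[0,0,0]],
    [255,[0,0,0],[0,0,0]],
    [255,[0,0,0],[0,0,0]],
    [255,[0,0,0],[0,0,0]],
    [255,[0,0,0],[0,0,0]],
    [255,[0,0,0],[0,0,0]],
    [255,[0,0,0],[0,0,0]]
  ],
  "squeeze": 15
}}

```text
time_s: 6.9
ee_pos: [590.0, 4.9, 94.0]
ee_rot: [180.0, -0.0, 180.0]
force: [-0.5, -0.2, 0.4]
gripper_width: 14.1
gripper_force: 0.0
```

The opening reads 14 mm with no grip force, which isn't what I expected. I'll look.

Run:
```python
from h import *
s=state(); print(s["gripper_width"],s["gripper_force"],s["force"],s["ee_pos"])
p,M=grab("scene"); a=cv2.resize(p["color"][170:320,210:410,::-1],(800,600),interpolation=cv2.INTER_CUBIC)
p,M=grab("wrist"); b=cv2.resize(p["color"][:,:,::-1],(500,375)); a=cv2.resize(a,(500,375))
cv2.imwrite("pics/g1.png",cv2.resize(np.vstack([a,b]),(400,600)))
print(state()["gripper_width"])
```

```text
14.087969517518541 0.0 [-0.52447248 -0.21255506  0.42708078] [590.04881235   4.90540444  93.99592894]
6.275488835279845
```

View pics/g1.png

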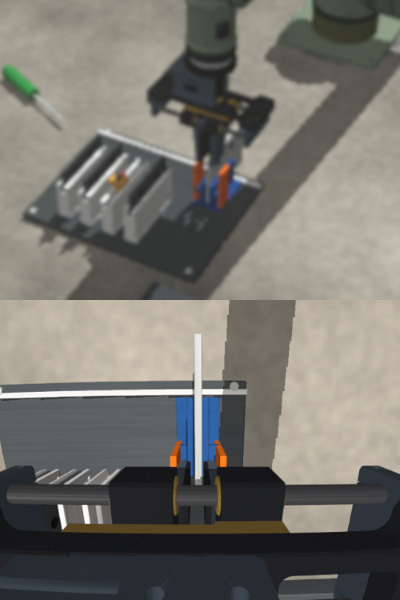

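Run:
```python
from h import *
s=state(); print(env.finger_overhang,[a for a in dir(env) if a[0]!="_"][:40],s["gripper_width"],s["gripper_force"])
p,M=grab("scene"); a=cv2.resize(p["color"][220:290,285:355,::-1],(600,600),interpolation=cv2.INTER_CUBIC)
cv2.imwrite("pics/g2.png",a)
v,u=np.mgrid[220:290,285:355]; uv=np.c_[u.ravel(),v.ravel()];z=p["z_map"][uv[:,1],uv[:,0]]; uv=uv[z>0]; w=cloud(p,M,uv); c=p["color"][uv[:,1],uv[:,0]].astype(int)
o=(c[:,0]>150)&(c[:,1]<120)&(c[:,2]<60); print(np.round(np.percentile(w[o],[2,50,98],axis=0)))
dk=(c.max(1)<70)&(w[:,2]>70)&(w[:,2]<130)
print(np.round(w[dk][::15]).tolist())
print(state()["gripper_width"],state()["gripper_force"])
```

```text
22.0 ['Unreachable', 'finger_overhang'] 6.275488835279845 0.0
[[580.  -9.  84.]
 [591.  30.  89.]
 [600.  31.  94.]]
[[581.0, 16.0, 129.0], [608.0, 9.0, 129.0], [621.0, -64.0, 102.0], [619.0, -62.0, 97.0], [586.0, 8.0, 97.0], [640.0, -61.0, 98.0], [634.0, -61.0, 85.0], [643.0, -59.0, 80.0]]
2.624505169060363 0.0
```

View pics/g2.png

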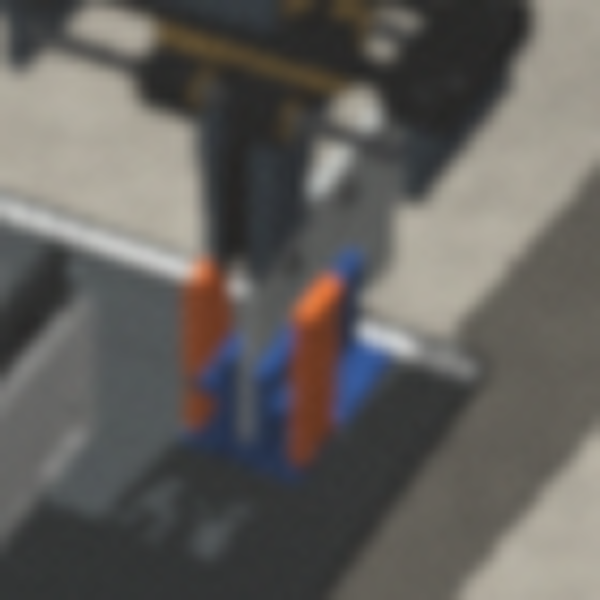

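Run:
```python
from h import *
s=state(); print(s["time_s"],s["gripper_width"],s["gripper_force"],s["ee_pos"])
p,M=grab("wrist")
v,u=np.mgrid[0:480,0:640]; uv=np.c_[u.ravel(),v.ravel()];z=p["z_map"][uv[:,1],uv[:,0]]; uv=uv[z>0]; w=cloud(p,M,uv); c=p["color"][uv[:,1],uv[:,0]].astype(int)
b=(c.min(1)>150)&(w[:,2]>80)&(w[:,2]<125)&(abs(w[:,1]-5)<12)&(w[:,0]<570); print("blade",np.round(np.percentile(w[b],[2,50,98],axis=0),1))
o=(c[:,0]>150)&(c[:,1]<120)&(c[:,2]<60)&(w[:,0]<620)&(w[:,1]>-40); print("ears",np.round(np.percentile(w[o],[1,50,99],axis=0),1))
for r in range(230,300,6):
    k=(uv[:,1]==r)&(abs(uv[:,0]-325)<45); q=w[k]; print(r,[(int(a),*map(int,x)) for a,x in zip(uv[k][::6,0],q[::6])])
np.savez("w3.npz",M=M,**{k:p[k] for k in("color","z_map","fovy","cx","cy","k1")})
```

```text
7.05 2.624505169060363 0.0 [590.0403301    4.86842595  94.03999333]
blade [[480.    2.4 100.9]
 [519.9   5.1 102.2]
 [567.9   8.1 103.5]]
ears [[573.3 -18.9  20.2]
 [573.8  24.8  68. ]
 [583.   30.6  89.9]]
230 [(281, 574, -18, 35), (287, 573, -14, 37), (294, 577, -10, 17), (300, 569, -4, 58), (306, 569, 0, 59), (312, 560, 3, 102), (318, 560, 6, 102), (324, 569, 10, 59), (330, 569, 14, 59), (336, 578, 20, 16), (342, 577, 24, 21), (348, 573, 27, 38), (354, 579, 34, 10), (360, 579, 39, 10), (366, 579, 43, 11)]
236 [(281, 573, -17, 55), (287, 574, -13, 52), (293, 576, -10, 43), (299, 576, -6, 43), (305, 573, -1, 58), (311, 563, 2, 101), (317, 563, 5, 101), (323, 573, 9, 58), (330, 572, 14, 59), (336, 576, 18, 44), (342, 576, 22, 43), (348, 573, 25, 57), (354, 573, 29, 56), (360, 583, 39, 11), (366, 583, 43, 11)]
242 [(281, 573, -15, 71), (287, 578, -13, 51), (293, 580, -10, 45), (299, 580, -6, 43), (305, 576, -1, 59), (311, 566, 2, 102), (317, 566, 5, 102), (323, 576, 9, 59), (329, 576, 13, 60), (335, 580, 18, 44), (341, 580, 22, 43), (347, 576, 24, 61), (353, 573, 27, 72), (359, 588, 3
[... 2127 characters left out ...]
52, 11, 199), (353, 551, 12, 201), (359, 551, 14, 201), (365, 552, 15, 199)]
290 [(281, 551, -2, 203), (287, 551, -1, 203), (293, 551, 0, 203), (299, 553, 0, 199), (305, 574, 0, 147), (311, 573, 3, 148), (317, 589, 5, 107), (323, 574, 7, 147), (329, 555, 8, 193), (335, 552, 8, 202), (341, 551, 10, 204), (347, 552, 11, 203), (353, 551, 12, 204), (359, 551, 13, 204), (365, 551, 15, 204)]
296 [(281, 552, -2, 206), (287, 552, -1, 206), (294, 553, 0, 203), (300, 556, 1, 195), (306, 556, 2, 196), (312, 556, 3, 195), (318, 556, 5, 195), (324, 556, 6, 195), (330, 554, 8, 200), (336, 552, 9, 205), (342, 551, 10, 207), (348, 552, 11, 205), (354, 552, 12, 206), (360, 552, 13, 206), (366, 552, 15, 205)]
```

The depth map shows the fingertips at z≈111 and the gripper body bottom at z≈190. Both are about 39 mm higher than the stated tool geometry puts them, so the fingers closed above the blade and touched nothing. I'll open and go down a further 35 mm. That clears the plate whichever geometry is true.

{"method": "servo_tool", "body": {
  "steps": [
    [0,[0,0,0],[0,0,0]],
    [0,[0,0,0],[0,0,0]],
    [0,[0,0,0],[0,0,0]],
    [0,[0,0,0],[0,0,0]],
    [0,[0,0,0],[0,0,0]],
    [0,[0,0,0],[0,0,0]],
    [0,[0,0,0],[0,0,0]],
    [0,[0,0,0],[0,0,0]],
    [0,[0,0,0],[0,0,0]],
    [0,[0,0,0],[0,0,0]]
  ]
}}

```text
time_s: 8.1
ee_pos: [590.0, 4.9, 94.1]
ee_rot: [180.0, 0.0, 180.0]
force: [0.2, -0.0, -0.2]
gripper_width: 78.0
gripper_force: 0.0
```

{"method": "servo_tool", "body": {
  "steps": [
    [0,[0,0,5],[0,0,0]],
    [0,[0,0,5],[0,0,0]],
    [0,[0,0,5],[0,0,0]],
    [0,[0,0,5],[0,0,0]],
    [0,[0,0,5],[0,0,0]],
    [0,[0,0,5],[0,0,0]],
    [0,[0,0,5],[0,0,0]],
    [0,[0,0,0],[0,0,0]],
    [0,[0,0,0],[0,0,0]],
    [0,[0,0,0],[0,0,0]]
  ]
}}

```text
time_s: 9.1
ee_pos: [590.3, 4.9, 59.3]
ee_rot: [180.0, 0.0, 180.0]
force: [-0.6, -0.5, 0.1]
gripper_width: 91.4
gripper_force: 0.0
```

{"method": "servo_tool", "body": {
  "steps": [
    [255,[0,0,0],[0,0,0]],
    [255,[0,0,0],[0,0,0]],
    [255,[0,0,0],[0,0,0]],
    [255,[0,0,0],[0,0,0]],
    [255,[0,0,0],[0,0,0]],
    [255,[0,0,0],[0,0,0]],
    [255,[0,0,0],[0,0,0]],
    [255,[0,0,0],[0,0,0]],
    [255,[0,0,0],[0,0,0]],
    [255,[0,0,0],[0,0,0]]
  ],
  "squeeze": 15
}}

```text
time_s: 10.1
ee_pos: [590.0, 5.3, 59.0]
ee_rot: [180.0, 0.0, 180.0]
force: [0.2, 3.3, 0.8]
gripper_width: 50.0
gripper_force: 15.0
```

Gripped: width 50.0, force 15 N, shuttle centre y≈5.3. Sliding it to y≈-102.7.

{"method": "servo_tool", "body": {
  "steps": [
    [255,[0,-7,0],[0,0,0]],
    [255,[0,-14,0],[0,0,0]],
    [255,[0,-14,0],[0,0,0]],
    [255,[0,-14,0],[0,0,0]],
    [255,[0,-14,0],[0,0,0]],
    [255,[0,-14,0],[0,0,0]],
    [255,[0,-14,0],[0,0,0]],
    [255,[0,-10,0],[0,0,0]],
    [255,[0,-5,0],[0,0,0]],
    [255,[0,-2,0],[0,0,0]]
  ]
}}

```text
time_s: 11.1
ee_pos: [590.6, -103.4, 59.1]
ee_rot: [180.0, 0.1, 179.9]
force: [3.0, 3.5, -1.3]
gripper_width: 49.8
gripper_force: 15.0
```

```bash
cat > m.py <<'E'
from h import *
s=state(); print(s["time_s"],s["ee_pos"],s["force"],s["gripper_width"])
p,M=grab("wrist")
v,u=np.mgrid[0:300,60:580]; uv=np.c_[u.ravel(),v.ravel()]
z=p["z_map"][uv[:,1],uv[:,0]]; uv=uv[z>0]; w=cloud(p,M,uv); c=p["color"][uv[:,1],uv[:,0]].astype(int)
def fit(m,name,x0=560):
    q=w[m]
    if len(q)<10: print(name,"none"); return
    X=[];C=[];W=[]
    for a in np.arange(q[:,0].min(),q[:,0].max(),3):
        k=q[(q[:,0]>=a)&(q[:,0]<a+3)][:,1]
        if len(k)>1: X.append(a+1.5-x0);C.append((k.min()+k.max())/2);W.append(np.ptp(k))
    f=np.polyfit(X,C,1); print(name,"x",np.percentile(q[:,0],[1,99]).round(1),"y@%d"%x0,f[1].round(2),"yaw",np.degrees(f[0]).round(2),"w",np.median(W).round(1),"z",np.median(q[:,2]).round(1),len(q))
E
python3 - <<'E'
from m import *
fit((w[:,2]>97)&(w[:,2]<108)&(abs(w[:,1]+103)<15)&(c.min(1)>120)&(w[:,0]<572),"blade")
for lo,hi in((-130,-103),(-103,-76)):
    o=(c[:,0]>150)&(c[:,1]<120)&(c[:,2]<60)&(w[:,1]>lo)&(w[:,1]<hi)&(w[:,0]<620); print("ear",np.percentile(w[o],[1,99],axis=0).round(1).tolist())
E
```

```text
11.1 [ 590.62581936 -103.42064901   59.05246304] [ 2.99936286  3.52053825 -1.31480278] 49.789938332748186
blade x [479.8 570.8] y@560 -104.32 yaw 0.31 w 5.6 z 102.2 3878
ear [[574.1, -128.7, 20.9], [585.9, -122.9, 89.5]]
ear [[573.8, -84.8, 21.9], [585.8, -78.9, 90.1]]
```

{"method": "servo_tool", "body": {
  "steps": [
    [0,[0,0,0],[0,0,0]],
    [0,[0,0,0],[0,0,0]],
    [0,[0,0,0],[0,0,0]],
    [0,[0,0,0],[0,0,0]],
    [0,[0,0,-30],[0,0,0]],
    [0,[0,0,-40],[0,0,0]],
    [0,[0,0,-40],[0,0,0]],
    [0,[-20,0,-40],[0,0,0]],
    [0,[-30,0,-30],[0,0,0]],
    [0,[0,0,0],[0,0,0]]
  ]
}}

```text
time_s: 12.15
ee_pos: [645.0, -103.6, 244.1]
ee_rot: [-179.9, 0.7, -180.0]
force: [0.0, -0.7, -0.8]
gripper_width: 91.3
gripper_force: 0.0
```

Run:
```python
from m import *
np.savez("w4.npz",M=M,**{k:p[k] for k in("color","z_map","fovy","cx","cy","k1")})
fit((w[:,2]>97)&(w[:,2]<108)&(abs(w[:,1]+103)<12)&(c.min(1)>120)&(w[:,0]<608),"blade")
fit((w[:,2]>97)&(w[:,2]<108)&(abs(w[:,1]+103)<12)&(c.min(1)>120)&(w[:,0]<608),"blade",600)
for lo,hi in((-130,-103),(-103,-76)):
    o=(c[:,0]>150)&(c[:,1]<120)&(c[:,2]<60)&(w[:,1]>lo)&(w[:,1]<hi)&(w[:,0]<608)&(w[:,2]>86); print("ear",np.percentile(w[o],[1,99],axis=0).round(1).tolist())
st=(w[:,2]>72.5)&(w[:,2]<78)&(w[:,0]>630)&(w[:,0]<660)
for a,b,n in((-76,-66,"g30 L"),(-62,-50,"g30 R"),(-116,-105,"open L"),(-101.,-90,"open R")):
    fit(st&(w[:,1]>a)&(w[:,1]<b),n,640)
R0=(c[:,0]>c[:,1]+60)&(c[:,1]<70)&(w[:,0]>630)&(w[:,2]>30); print(np.round(np.percentile(w[R0],[2,50,98],axis=0),1).tolist())
br=(c[:,0]>150)&(c[:,1]>90)&(c[:,1]<170)&(c[:,2]<90)&(w[:,0]>640); print("brass",np.round(np.percentile(w[br],[2,50,98],axis=0),1).tolist())
cv2.imwrite("pics/w4.png",cv2.resize(p["color"][0:280,180:460,::-1],(600,600),interpolation=cv2.INTER_CUBIC))
```

```text
12.15 [ 644.95385313 -103.58964198  244.10758476] [ 0.01449442 -0.65894424 -0.77071357] 91.3174858200943
blade x [480.3 595.9] y@560 -104.31 yaw 0.36 w 5.2 z 102.1 989
blade x [480.3 595.9] y@600 -104.06 yaw 0.36 w 5.2 z 102.1 989
ear [[576.7, -128.5, 87.8], [601.3, -123.5, 90.6]]
ear [[590.1, -84.6, 87.2], [601.3, -79.7, 90.9]]
g30 L x [630.6 659.6] y@640 -69.8 yaw -1.28 w 5.2 z 74.3 175
g30 R x [630.8 659.6] y@640 -54.59 yaw 0.86 w 2.3 z 74.2 95
open L x [630.  659.8] y@640 -109.67 yaw -0.17 w 5.1 z 74.3 178
open R x [630.6 659.6] y@640 -95.59 yaw 0.38 w 5.1 z 74.3 173
[[669.2, -105.1, 32.4], [669.8, -102.1, 75.9], [672.8, -100.0, 92.1]]
brass [[679.3, -113.9, 92.1], [686.5, -102.1, 93.5], [696.0, -90.3, 95.2]]
```

View pics/w4.png

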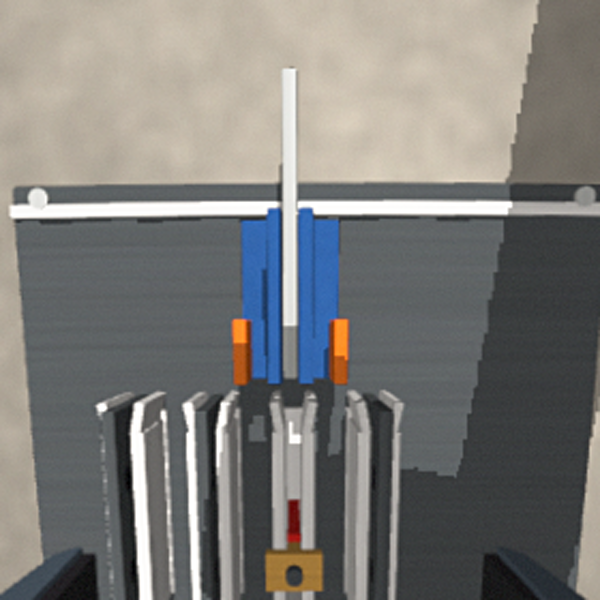

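The view shows the blade (column 290) nearly in line with the open guide (column 295). The shuttle is about 1.5 mm too far towards -y, and the plunger face is at x≈669.5. I'll regrip and nudge it +1.5.

{"method": "servo_tool", "body": {
  "steps": [
    [0,[25,0,20],[0,0,0]],
    [0,[30,0,20],[0,0,0]],
    [0,[0,0,40],[0,0,0]],
    [0,[0,0,40],[0,0,0]],
    [0,[0,0,35],[0,0,0]],
    [0,[0,0,25],[0,0,0]],
    [140,[0,0,0],[0,0,0]],
    [255,[0,0,0],[0,0,0]],
    [255,[0,0,0],[0,0,0]],
    [255,[0,0,0],[0,0,0]]
  ]
}}

```text
time_s: 13.2
ee_pos: [585.9, -103.3, 60.7]
ee_rot: [-180.0, 0.2, 180.0]
force: [-0.3, -0.2, 0.4]
gripper_width: 61.9
gripper_force: 0.0
```

{"method": "servo_tool", "body": {
  "steps": [
    [255,[0,0,0],[0,0,0]],
    [255,[0,0,0],[0,0,0]],
    [255,[0,0,0],[0,0,0]],
    [255,[0,0.5,0],[0,0,0]],
    [255,[0,0.5,0],[0,0,0]],
    [255,[0,0.5,0],[0,0,0]],
    [255,[0,0,0],[0,0,0]],
    [255,[0,0,0],[0,0,0]],
    [255,[0,0,0],[0,0,0]],
    [255,[0,0,0],[0,0,0]]
  ]
}}

```text
time_s: 14.2
ee_pos: [585.5, -102.8, 60.1]
ee_rot: [-179.9, 0.1, -180.0]
force: [-1.9, -4.3, 5.4]
gripper_width: 50.2
gripper_force: 15.0
```

Run:
```python
from m import *
fit((w[:,2]>97)&(w[:,2]<108)&(abs(w[:,1]+103)<15)&(c.min(1)>120)&(w[:,0]<572),"blade")
for lo,hi in((-130,-103),(-103,-76)):
    o=(c[:,0]>150)&(c[:,1]<120)&(c[:,2]<60)&(w[:,1]>lo)&(w[:,1]<hi)&(w[:,0]<620); print("ear",np.percentile(w[o],[1,99],axis=0).round(1).tolist())
```

```text
14.2 [ 585.52736753 -102.76115734   60.07858926] [-1.89840004 -4.28478343  5.41895545] 50.179118782111004
blade x [479.6 570.9] y@560 -103.5 yaw 0.43 w 5.6 z 102.2 3715
ear [[574.0, -127.9, 20.2], [581.1, -122.3, 90.1]]
ear [[573.8, -84.1, 20.8], [581.3, -78.6, 89.6]]
```

{"method": "servo_tool", "body": {
  "steps": [
    [255,[0,0.4,0],[0,0,0]],
    [255,[0,0.4,0],[0,0,0]],
    [255,[0,0,0],[0,0,0]],
    [255,[0,0,0],[0,0,0]],
    [0,[0,0,0],[0,0,0]],
    [0,[0,0,0],[0,0,0]],
    [0,[0,0,0],[0,0,0]],
    [0,[0,0,0],[0,0,0]],
    [0,[0,0,-20],[0,0,0]],
    [0,[0,0,-40],[0,0,0]]
  ]
}}

```text
time_s: 15.25
ee_pos: [582.5, -100.2, 116.3]
ee_rot: [179.9, -0.5, 180.0]
force: [0.9, -0.9, -0.5]
gripper_width: 90.7
gripper_force: 0.0
```

{"method": "servo_tool", "body": {
  "steps": [
    [255,[0,0,-20],[0,0,0]],
    [255,[30,0,0],[0,0,0]],
    [255,[40,0,0],[0,0,0]],
    [255,[40,0,0],[0,0,0]],
    [255,[22,0,20],[0,0,0]],
    [255,[0,0,40],[0,0,0]],
    [255,[0,0,20],[0,0,0]],
    [255,[0,0,0],[0,0,0]],
    [255,[0,0,0],[0,0,0]],
    [255,[0,0,0],[0,0,0]]
  ]
}}

```text
time_s: 16.25
ee_pos: [454.3, -101.0, 60.2]
ee_rot: [-180.0, 0.1, 180.0]
force: [-0.5, -0.1, 0.9]
gripper_width: 14.1
gripper_force: 0.0
```

Run:
```python
from m import *
fit((w[:,2]>97)&(w[:,2]<108)&(abs(w[:,1]+103)<12)&(c.min(1)>120)&(w[:,0]<608),"blade")
```

```text
16.25 [ 454.28888337 -101.01895818   60.17297213] [-0.51724405 -0.14056976  0.89176481] 14.10580696730615
blade none
```

{"method": "servo_tool", "body": {
  "steps": [
    [255,[-1,-0.5,0],[0,0,0]],
    [255,[-1,-0.5,0],[0,0,0]],
    [255,[-2,-0.5,0],[0,0,0]],
    [255,[-3,0,0],[0,0,0]],
    [255,[-3,0,0],[0,0,0]],
    [255,[-3,0,0],[0,0,0]],
    [255,[-3,0,0],[0,0,0]],
    [255,[-3,0,0],[0,0,0]],
    [255,[-3,0,0],[0,0,0]],
    [255,[-3,0,0],[0,0,0]]
  ]
}}

```text
time_s: 17.3
ee_pos: [476.2, -102.0, 58.8]
ee_rot: [180.0, -0.2, 180.0]
force: [-5.8, -0.2, 4.4]
gripper_width: -0.0
gripper_force: 2.6
```

{"method": "servo_tool", "body": {
  "steps": [
    [255,[-2,0,0],[0,0,0]],
    [255,[-2,0,0],[0,0,0]],
    [255,[-2,0,0],[0,0,0]],
    [255,[-2,0,0],[0,0,0]],
    [255,[-2,0,0],[0,0,0]],
    [255,[-2,0,0],[0,0,0]],
    [255,[-2,0,0],[0,0,0]],
    [255,[-2,0,0],[0,0,0]],
    [255,[-2,0,0],[0,0,0]],
    [255,[-2,0,0],[0,0,0]]
  ]
}}

```text
time_s: 18.3
ee_pos: [498.2, -102.3, 59.0]
ee_rot: [180.0, -0.0, 180.0]
force: [-4.0, -0.2, 1.4]
gripper_width: 0.7
gripper_force: 1.7
```

{"method": "servo_tool", "body": {
  "steps": [
    [255,[-2,0,0],[0,0,0]],
    [255,[-2,0,0],[0,0,0]],
    [255,[-2,0,0],[0,0,0]],
    [255,[-2,0,0],[0,0,0]],
    [255,[-2,0,0],[0,0,0]],
    [255,[-2,0,0],[0,0,0]],
    [255,[-2,0,0],[0,0,0]],
    [255,[-2,0,0],[0,0,0]],
    [255,[-2,0,0],[0,0,0]],
    [255,[-2,0,0],[0,0,0]]
  ]
}}

```text
time_s: 19.3
ee_pos: [518.0, -102.3, 59.1]
ee_rot: [180.0, -0.0, 180.0]
force: [-5.5, -0.4, 4.4]
gripper_width: 0.3
gripper_force: 2.7
```

{"method": "servo_tool", "body": {
  "steps": [
    [255,[-1,0,0],[0,0,0]],
    [255,[-1,0,0],[0,0,0]],
    [255,[-1,0,0],[0,0,0]],
    [255,[-1,0,0],[0,0,0]],
    [255,[-1,0,0],[0,0,0]],
    [255,[-1,0,0],[0,0,0]],
    [255,[-1,0,0],[0,0,0]],
    [255,[-1,0,0],[0,0,0]],
    [255,[-1,0,0],[0,0,0]],
    [255,[-1,0,0],[0,0,0]]
  ]
}}

```text
time_s: 20.3
ee_pos: [528.1, -102.3, 59.0]
ee_rot: [180.0, -0.0, 180.0]
force: [-4.9, 0.4, 3.5]
gripper_width: 0.7
gripper_force: 2.4
```

Run:
```python
from m import *
np.savez("w5.npz",M=M,**{k:p[k] for k in("color","z_map","fovy","cx","cy","k1")})
fit((w[:,2]>97)&(w[:,2]<108)&(abs(w[:,1]+103)<12)&(c.min(1)>120),"blade")
p,M=grab("scene"); cv2.imwrite("pics/s5.png",cv2.resize(p["color"][215:295,235:335,::-1],(750,600),interpolation=cv2.INTER_CUBIC))
```

```text
20.3 [ 528.08493795 -102.28246389   59.00118479] [-4.87087764  0.35883914  3.5426111 ] 0.6731827352421846
blade none
```

View pics/s5.png

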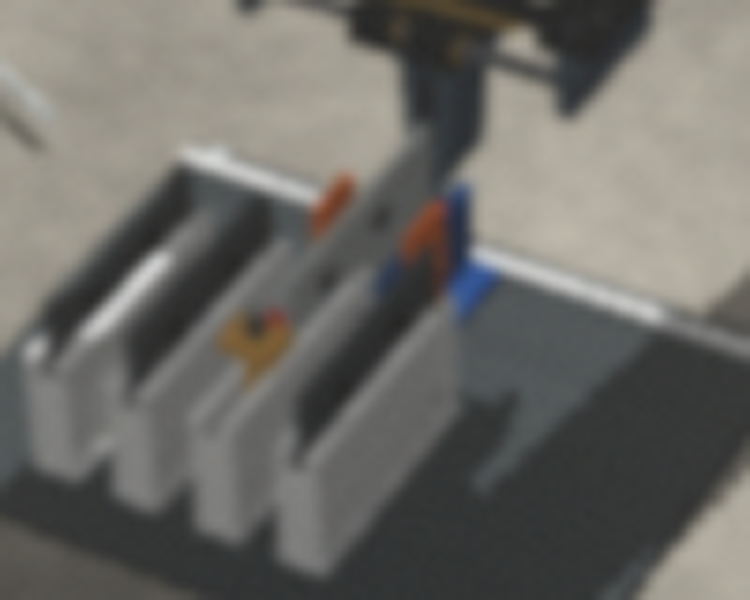

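The blade is inside the guide just short of the plunger, with a drag of about 5 N. I'll feel forward slowly from here.

{"method": "servo_tool", "body": {
  "steps": [
    [255,[-0.5,0,0],[0,0,0]],
    [255,[-0.5,0,0],[0,0,0]],
    [255,[-0.5,0,0],[0,0,0]],
    [255,[-0.5,0,0],[0,0,0]],
    [255,[-0.5,0,0],[0,0,0]],
    [255,[-0.5,0,0],[0,0,0]],
    [255,[-0.5,0,0],[0,0,0]],
    [255,[-0.5,0,0],[0,0,0]],
    [255,[-0.5,0,0],[0,0,0]],
    [255,[-0.5,0,0],[0,0,0]]
  ]
}}

```text
time_s: 21.4
ee_pos: [533.1, -102.3, 59.0]
ee_rot: [180.0, 0.0, 180.0]
force: [-3.9, 0.8, 2.6]
gripper_width: 0.4
gripper_force: 2.0
```

{"method": "servo_tool", "body": {
  "steps": [
    [255,[-0.2,0,0],[0,0,0]],
    [255,[-0.2,0,0],[0,0,0]],
    [255,[-0.2,0,0],[0,0,0]],
    [255,[-0.2,0,0],[0,0,0]],
    [255,[-0.2,0,0],[0,0,0]],
    [255,[-0.2,0,0],[0,0,0]],
    [255,[-0.2,0,0],[0,0,0]],
    [255,[-0.2,0,0],[0,0,0]],
    [255,[-0.1,0,0],[0,0,0]],
    [255,[0,0,0],[0,0,0]]
  ]
}}

```text
time_s: 22.4
ee_pos: [534.8, -102.3, 59.0]
ee_rot: [180.0, 0.0, 180.0]
force: [-2.8, -0.3, 0.3]
gripper_width: 0.2
gripper_force: 1.6
```

{"method": "servo_tool", "body": {
  "steps": [
    [255,[-0.2,0,0],[0,0,0]],
    [255,[-0.2,0,0],[0,0,0]],
    [255,[-0.2,0,0],[0,0,0]],
    [255,[-0.2,0,0],[0,0,0]],
    [255,[-0.2,0,0],[0,0,0]],
    [255,[-0.2,0,0],[0,0,0]],
    [255,[-0.2,0,0],[0,0,0]],
    [255,[-0.1,0,0],[0,0,0]],
    [255,[0,0,0],[0,0,0]],
    [255,[0,0,0],[0,0,0]]
  ]
}}

```text
time_s: 23.4
ee_pos: [536.3, -102.3, 59.0]
ee_rot: [180.0, 0.0, 180.0]
force: [-3.3, -0.3, -0.2]
gripper_width: 0.5
gripper_force: 1.4
```

{"method": "servo_tool", "body": {
  "steps": [
    [255,[-0.2,0,0],[0,0,0]],
    [255,[-0.2,0,0],[0,0,0]],
    [255,[-0.2,0,0],[0,0,0]],
    [255,[-0.2,0,0],[0,0,0]],
    [255,[-0.2,0,0],[0,0,0]],
    [255,[-0.2,0,0],[0,0,0]],
    [255,[-0.2,0,0],[0,0,0]],
    [255,[-0.1,0,0],[0,0,0]],
    [255,[0,0,0],[0,0,0]],
    [255,[0,0,0],[0,0,0]]
  ]
}}

```text
time_s: 24.4
ee_pos: [537.8, -102.3, 59.0]
ee_rot: [180.0, 0.0, 180.0]
force: [-3.1, -0.0, -0.6]
gripper_width: 0.7
gripper_force: 1.3
```

{"method": "servo_tool", "body": {
  "steps": [
    [255,[-0.2,0,0],[0,0,0]],
    [255,[-0.2,0,0],[0,0,0]],
    [255,[-0.2,0,0],[0,0,0]],
    [255,[-0.2,0,0],[0,0,0]],
    [255,[-0.2,0,0],[0,0,0]],
    [255,[-0.2,0,0],[0,0,0]],
    [255,[-0.1,0,0],[0,0,0]],
    [255,[-0.1,0,0],[0,0,0]],
    [255,[0,0,0],[0,0,0]],
    [255,[0,0,0],[0,0,0]]
  ]
}}

```text
time_s: 25.4
ee_pos: [539.0, -102.3, 59.0]
ee_rot: [180.0, -0.0, 180.0]
force: [-3.4, -0.2, -1.0]
gripper_width: 0.6
gripper_force: 1.6
```

{"method": "servo_tool", "body": {
  "steps": [
    [255,[-0.2,0,0],[0,0,0]],
    [255,[-0.2,0,0],[0,0,0]],
    [255,[-0.2,0,0],[0,0,0]],
    [255,[-0.2,0,0],[0,0,0]],
    [255,[-0.2,0,0],[0,0,0]],
    [255,[-0.2,0,0],[0,0,0]],
    [255,[-0.1,0,0],[0,0,0]],
    [255,[-0.1,0,0],[0,0,0]],
    [255,[0,0,0],[0,0,0]],
    [255,[0,0,0],[0,0,0]]
  ]
}}

```text
time_s: 26.4
ee_pos: [539.1, -102.2, 58.9]
ee_rot: [180.0, -0.2, 180.0]
force: [-6.5, -0.1, 0.4]
gripper_width: 0.5
gripper_force: 3.3
```

{"method": "servo_tool", "body": {
  "steps": [
    [255,[-0.2,0,0],[0,0,0]],
    [255,[-0.2,0,0],[0,0,0]],
    [255,[-0.2,0,0],[0,0,0]],
    [255,[-0.2,0,0],[0,0,0]],
    [255,[-0.2,0,0],[0,0,0]],
    [255,[0,0,0],[0,0,0]],
    [255,[0,0,0],[0,0,0]],
    [255,[0,0,0],[0,0,0]],
    [255,[0,0,0],[0,0,0]],
    [255,[0,0,0],[0,0,0]]
  ]
}}

```text
time_s: 27.4
ee_pos: [539.2, -102.2, 58.9]
ee_rot: [180.0, -0.3, 180.0]
force: [-8.9, -0.3, 2.6]
gripper_width: 0.4
gripper_force: 4.3
```

{"method": "servo_tool", "body": {
  "steps": [
    [255,[-0.3,0,0],[0,0,0]],
    [255,[-0.3,0,0],[0,0,0]],
    [255,[-0.3,0,0],[0,0,0]],
    [255,[-0.3,0,0],[0,0,0]],
    [255,[-0.3,0,0],[0,0,0]],
    [255,[-0.3,0,0],[0,0,0]],
    [255,[0,0,0],[0,0,0]],
    [255,[0,0,0],[0,0,0]],
    [255,[0,0,0],[0,0,0]],
    [255,[0,0,0],[0,0,0]]
  ]
}}

```text
time_s: 28.4
ee_pos: [539.2, -102.1, 58.8]
ee_rot: [180.0, -0.5, -180.0]
force: [-12.5, -0.7, 5.5]
gripper_width: 0.9
gripper_force: 6.1
```

That's a firm stop: no movement while the force rose to 12.5 N. Backing straight off.

{"method": "servo_tool", "body": {
  "steps": [
    [255,[1,0,0],[0,0,0]],
    [255,[2,0,0],[0,0,0]],
    [255,[4,0,0],[0,0,0]],
    [255,[10,0,0],[0,0,0]],
    [255,[15,0,0],[0,0,0]],
    [255,[0,0,-40],[0,0,0]],
    [255,[0,0,-45],[0,0,0]],
    [255,[-30,0,-45],[0,0,0]],
    [255,[-45,0,-45],[0,0,0]],
    [255,[-45,0,0],[0,0,0]]
  ]
}}

```text
time_s: 29.4
ee_pos: [623.4, -103.0, 229.0]
ee_rot: [-179.8, 0.9, 180.0]
force: [1.5, -0.4, -0.4]
gripper_width: 0.5
gripper_force: 0.0
```

{"method": "servo_tool", "body": {
  "steps": [
    [255,[-20,0,0],[0,0,0]],
    [255,[0,0,0],[0,0,0]],
    [255,[0,0,0],[0,0,0]],
    [255,[0,0,0],[0,0,0]],
    [255,[0,0,0],[0,0,0]],
    [255,[0,0,0],[0,0,0]],
    [255,[0,0,0],[0,0,0]],
    [255,[0,0,0],[0,0,0]],
    [255,[0,0,0],[0,0,0]],
    [255,[0,0,0],[0,0,0]]
  ]
}}

```text
time_s: 30.4
ee_pos: [639.4, -102.4, 221.0]
ee_rot: [180.0, 0.0, 180.0]
force: [-0.6, -0.7, 0.7]
gripper_width: 0.1
gripper_force: 0.0
```

Run:
```python
from m import *
fit((w[:,2]>97)&(w[:,2]<108)&(abs(w[:,1]+103)<5)&(c.min(1)>100),"blade")
R0=(c[:,0]>c[:,1]+60)&(c[:,1]<70)&(w[:,0]>650)&(w[:,2]>30); print("red",R0.sum(),np.round(np.percentile(w[R0],[2,50,98],axis=0),1).tolist() if R0.any() else "")
br=(c[:,0]>150)&(c[:,1]>90)&(c[:,1]<170)&(c[:,2]<90)&(w[:,0]>640); print("brass",np.round(np.percentile(w[br],[2,50,98],axis=0),1).tolist())
cv2.imwrite("pics/w6.png",cv2.resize(p["color"][60:300,200:440,::-1],(600,600),interpolation=cv2.INTER_CUBIC))
```

```text
30.4 [ 639.40193459 -102.35922297  221.00069517] [-0.5539004  -0.69155471  0.67987833] 0.0973496931717305
blade x [556.9 667.1] y@560 -103.38 yaw 0.49 w 5.0 z 102.0 837
red 0 Traceback (most recent call last):
  File "<stdin>", line 4, in <module>
    return _quantile_unchecked(
        a, q, axis, out, overwrite_input, method, keepdims, weights)
    return _ureduce(a,
                    func=_quantile_ureduce_func,
    ...<5 lines>...
                    overwrite_input=overwrite_input,
                    method=method)
    r = func(a, **kwargs)
    result = _quantile(arr,
                       quantiles=q,
    ...<2 lines>...
                       out=out,
                       weights=wgt)
    slices_having_nans = np.isnan(arr[-1, ...])
                                  ~~~^^^^^^^^^
IndexError: index -1 is out of bounds for axis 0 with size 0
```

The blade's tail is now at x≈556.5, a travel of about 77 mm, which matches the plunger face plus 6 mm. One last look from the scene camera.

Run:
```python
from h import *
p,M=grab("scene"); cv2.imwrite("pics/s6.png",cv2.resize(p["color"][215:295,235:335,::-1],(750,600),interpolation=cv2.INTER_CUBIC))
v,u=np.mgrid[215:295,235:335]; uv=np.c_[u.ravel(),v.ravel()]; c=p["color"][uv[:,1],uv[:,0]].astype(int)
m=(c[:,0]>c[:,1]+70)&(c[:,1]<80)&(abs(c[:,1]-c[:,2])<40); print(m.sum(),uv[m].mean(0) if m.any() else "")
```

```text
0
```

View pics/s6.png

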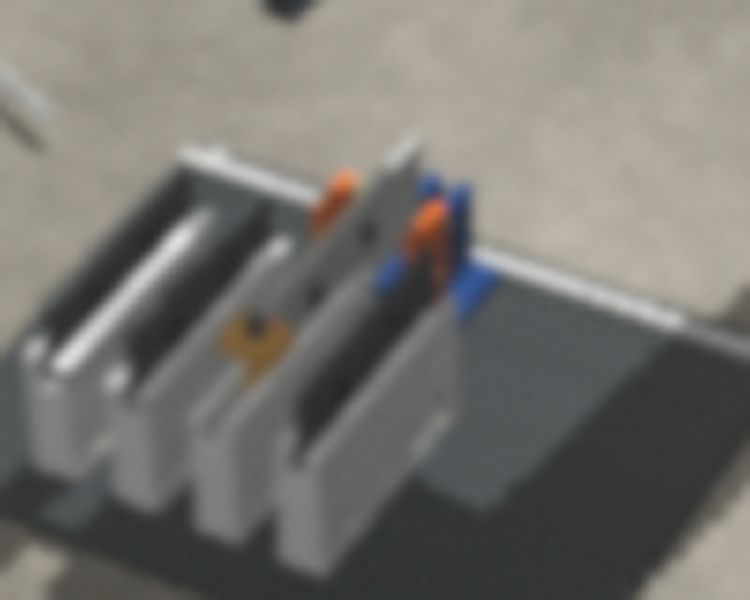

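The picture shows the blade level in the open guide and up against the brass stop at crop (255,335). No red is visible any more, so the plunger is pressed in. The gripper is clear.

```bash
python3 -c "
from workcell import ticket; print(ticket.job_done())"
```

```text
the job is handed in; nothing more can be done
None
```

The blade is fully home in the empty guide (y = -10), with its plunger pressed in; pushing stopped at 12.5 N against the stop, the gripper was clear of everything, and I handed the job in at about 30 s.

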